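# Take one sample cup off the nested stack and stand it on the scale

## Robot

A 6-joint arm with a two-finger parallel gripper is mounted at the origin on a cart in front of the work surface, level with it; the furniture and walls round the work are solid. World frame = base frame: x ahead of the robot, y to its left, z up, the work surface at z = 0. Lengths are in m, angles in rad, forces in N, time in s.
With the tool pointing down it reaches from about 0.35 to 0.925 m from the base axis. Payload 6.4 kg.
Tool frame: the origin (TCP) lies at the very end of the fingers, on their centre line; the grasp point (between the pads) lies 19 mm behind it; z points along the fingers, y is the direction in which the jaws open and shut (so a half turn about z gives the same grasp; the last joint's range is limited). The gripper opens to 85 mm and grips with 20 to 120 N. Pads are 22 mm wide; open, the fingers measure 114 mm over their backs; the gripper's body (76 mm by 85 mm) begins 54 mm behind the grasp point. The pads swing forward as they close: fully open they stand 13 mm farther back than shut.
Start: joints at [0.97, 0.245, 1.558, -0, 1.339, -0.174], TCP at [0.269, 0.592, 0.231] pointing down, gripper open.
Joint ranges: [-3.13, 3.13], [-1.02, 2.26], [0.13, 2.54], [-0.95, 4.09], [0.21, 2.88], [-2.74, 2.74]. Speed limits (rad/s): [2.57, 2.57, 3.14, 3.14, 3.14, 3.14].

## Interface

Orientations are given as a unit quaternion [w, x, y, z].
In Python, from rig import arm, read_camera gives the robot as it stands. The module is installed in compiled form; this text tells all that it offers.
- The arm moves only by the shell command python3 -m handwheel 'ROWS'. ROWS is JSON, a list of rows, each an object with "linear": the shift along the world's x, y, z normalised to -1 to 1, where 1 is 20 mm, a list of three; "rotation": the turn, a rotation vector about the world's x, y, z normalised to -1 to 1, where 1 is 5 degrees, a list of three; "jaw": the finger opening in mm, from 0 to 85.4. In form: [{"linear": [dx, dy, dz], "rotation": [rx, ry, rz], "jaw": jaw}, ...]. A call has 1 to 20 rows; each row shifts and turns the commanded pose from where the row before left it; what a row does not reach is not made up. A row lasts 1/8 s, in which the tool goes at most 62.5 mm and 10.7 degrees, less where a joint would pass 70% of its speed; a pose out of reach is approached as far as the arm can. A call with a number of a shift or a turn outside -1 to 1 is refused whole. A call with a gripper value outside its range is refused whole. The fingers move at their own pace and stop on an object; the grip force is fixed at half the most. Time passes only in rows, so rows that do not move let the fingers close. It gives the time, the measured TCP pose, the force and the opening at its end, in the units of the state.
- arm.sense(): the state, without advancing time (a new reading comes with each control period).
- read_camera(name): name is "scene" or "top" or "wrist"; returns a dict with "image" (384x512x3 uint8, red, green, blue), "fx", "fy", "cx", "cy" (pixels), "D" ([k1, k2, p1, p2, k3] as OpenCV has them; the pictures are not rectified), "world_to_cam" (4x4, takes a point from world to camera coordinates); the wrist camera has in their place "mount" (4x4, takes a point from camera to tool coordinates, whose origin is the TCP and whose axes are the flange's). Camera axes: x right, y down, z forward; pixel columns grow to the right and rows downward; lengths in m; the calibration is good to about 2 mm. A picture is of the moment at which its call begins: read the wrist's pose just before it. There is no depth.
- arm.sign_off(): hands the job in, once; it reports no verdict.
The state is a dict: "t": time; "joints": joint angles; "qd": joint speeds; "effort": joint torques, N m; "position": TCP position; "ee_rot": TCP orientation; "force": force on the tool from outside, world axes, zero at the start; "ft_torque": the same for the moment, N m; "width": opening from 0.0 (shut) to 1.0 (fully open).
Only numpy, scipy, OpenCV 4.12 (cv2) and the standard library are available. Lean on these libraries where they do the work, as an engineer would, in place of code of your own. Each camera call takes 0.05 s, during which the arm holds its last target.

## Task

Three aluminium sample cups stand nested in a stack on the bench. Lift only the top cup off the stack, leaving the other two nested and standing where they are, and set it down upright (do not drop it) on the middle of the weighing pan of the small bench scale, and let go. Leave the aluminium cup that stands alone where it is.

Things in the scene. Friction and masses are not known exactly. Their poses are not given: they have to be found in the camera images.
- top_cup_mid (a point): top one of 3 identical nested open aluminium cups, 65 mm tall: the upper 20 mm is a straight collar 62 mm across, wall 2.5; below it a narrower taper body (54 to 40 mm) sits in the next cup. Point: on the axis (z), half-way up; rim 32.5 mm above, base 32.5 mm below, collar's underside 12.5 mm above, resting on the next cup's rim. Collars touch like one column; fingers reaching lower grip two cups.
- second_cup_mid (a point): middle cup of the same stack, same shape, same point of it, 20 mm lower than the top cup's; it sits in a third cup that stands on the bench (stack height 105 mm). The cups lie loosely in each other with 1 to 1.5 mm of play. It is to stay nested where it is. z is its axis.
- single_cup_mid (a point): an identical aluminium cup standing alone on the bench, the same point of it (32.5 mm above the bench); not to be used and not to be moved.
- pan_centre (a point): centre of the top face of the flat dark-blue rectangular weighing pan (128 x 148 mm) of the small bench scale; the pan does not sink and is 47.5 mm above the bench. z points up; x points from the scale's display, which is on the robot's side, to its back.
Things that resemble listed ones, but are neither listed nor needed, are in the scene too. What is shaped like the part that bears top_cup_mid but orange is not meant.

How it is judged:
On the way:
1. the top cup is lifted clear of the stack, the second cup staying behind (z of top_cup_mid in the frame of second_cup_mid above 0.07 m and distance of second_cup_mid from where it was at the start of the episode below 0.02 m), for 0.1 s.
At the end, for the whole second after the job is handed in: The top cup stands upright (within 10 degrees), at rest and released on the scale's pan, its axis within 30 mm of the pan's centre; the second cup is still nested and upright within 20 mm of where it stood, and the single cup is within 20 mm of where it stood (horizontal distance between top_cup_mid and pan_centre below 0.03 m and z of top_cup_mid in the frame of pan_centre between 0.0275 and 0.0375 m and angle between each of top_cup_mid, second_cup_mid's own z axis and vertical below 0.17 rad and linear speed of top_cup below 0.03 m/s and distance of each of second_cup_mid, single_cup_mid from where it was at the start of the episode below 0.02 m); the robot touches nothing.
It fails at once if the second cup is dragged up by more than 12 mm or shifted by more than 20 mm (height (world z) of second_cup_mid above 0.0645 m or distance of second_cup_mid from where it was at the start of the episode above 0.02 m).
It fails at once if the single cup is moved by more than 20 mm (distance of single_cup_mid from where it was at the start of the episode above 0.02 m).
It fails at once if the cup is let go more than 20 mm above the pan (contact force between the fingers and top_cup below 0.01 N and horizontal distance between top_cup_mid and pan_centre below 0.07 m and z of top_cup_mid in the frame of pan_centre above 0.0525 m).
It also fails if it takes over 40 s, if anything falls off the work surface, if the arm or the gripper's body presses on something with over 40 N, if the wrist force passes 120 N, or if a joint passes its speed limit or range.

## Working session

There is one attempt and no reset: what is moved stays moved. The work goes in short steps, Python scripts to look and compute and a shell command to move; the robot and the scene stay as the last step left them, time stands still between calls to the robot, and variables do not carry over. Pictures are saved under pics/ and viewed, and the job is handed in when it is done.

```bash
mkdir -p pics; python3 - <<'E'
from rig import arm, read_camera
import cv2
s=arm.sense();print(s)
for n in("scene","top","wrist"):
    c=read_camera(n);cv2.imwrite(f"pics/{n}0.png",c["image"][:,:,::-1]);print(n,{k:v for k,v in c.items() if k!="image"})
E
```

```text
{'t': 0.0, 'joints': array([ 9.69894124e-01,  2.45803863e-01,  1.55901534e+00, -4.50691277e-05,
        1.33868744e+00, -1.74134226e-01]), 'qd': array([-0.0002945 , -0.00111794, -0.00023577, -0.00032655, -0.00119799,
       -0.00055649]), 'effort': array([-9.20298180e-05, -4.29501271e+01, -3.26137626e+01, -1.57206209e-04,
        5.15116670e-03, -1.30355187e-05]), 'position': array([0.26876088, 0.5912231 , 0.23018613]), 'ee_rot': array([-3.41341128e-04,  2.11763161e-01,  9.77320545e-01, -8.94319155e-04]), 'force': array([-0.23852515,  0.07837782,  0.47971798]), 'ft_torque': array([-0.0054352 , -0.04070604, -0.03537391]), 'width': 0.998069668741699}
scene {'fx': 459.30595898680724, 'fy': 459.30595898680724, 'cx': 252.87199807885082, 'cy': 188.28873147919623, 'D': array([-0.14833127,  0.        ,  0.        ,  0.        ,  0.        ]), 'world_to_cam': array([[ 0.86417727, -0.50311931, -0.00828231, -0.45581831],
       [-0.28209114, -0.47076949, -0.83594299,  0.19658317],
       [ 0.41668   ,  0.7247393 , -0.5487538 ,  0.82223257],
       [ 0.        ,  0.        ,  0.        ,  1.    
[... 295 characters left out ...]
.01286791, -0.10232884,  0.54077222],
       [ 0.10273176,  0.03599333, -0.99405768,  0.88106654],
       [ 0.        ,  0.        ,  0.        ,  1.        ]])}
wrist {'fx': 337.4942279938943, 'fy': 337.4942279938943, 'cx': 252.27986869027322, 'cy': 191.07140876504164, 'D': array([-0.08851922,  0.        ,  0.        ,  0.        ,  0.        ]), 'mount': array([[ 8.42123801e-04, -9.61509976e-01, -2.74768733e-01,
         6.98130764e-02],
       [ 9.99999223e-01,  1.06214601e-03, -6.51969535e-04,
        -9.49631564e-04],
       [ 9.18719726e-04, -2.74767970e-01,  9.61510124e-01,
        -1.41264936e-01],
       [ 0.00000000e+00,  0.00000000e+00,  0.00000000e+00,
         1.00000000e+00]])}
```

View pics/scene0.png

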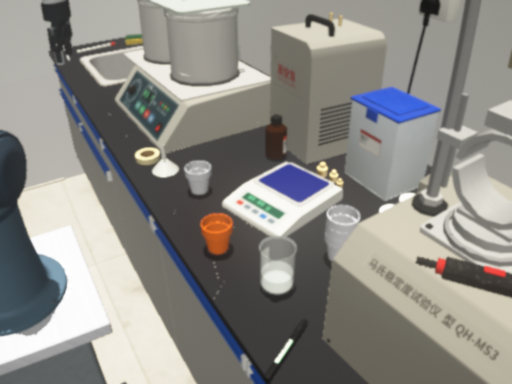

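View pics/top0.png

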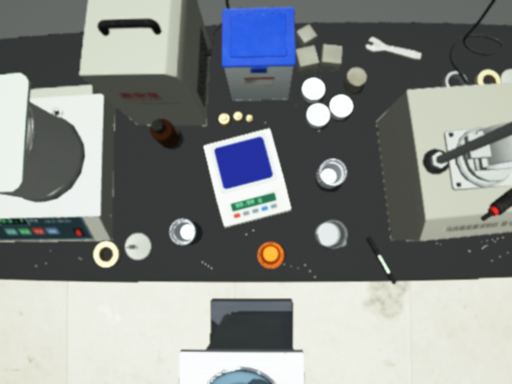

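View pics/wrist0.png

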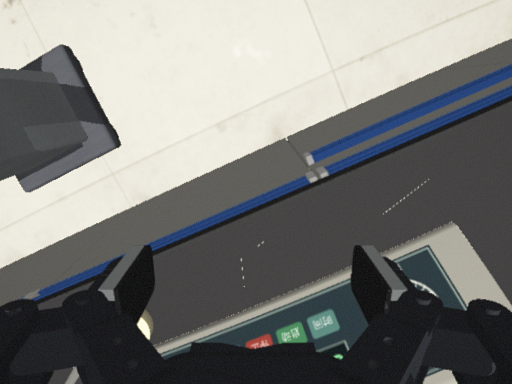

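```bash
python3 - <<'E'
import cv2,numpy as np
a=cv2.imread("pics/scene0.png")[190:270,300:380];b=cv2.imread("pics/top0.png")[135:215,290:370];c=cv2.imread("pics/top0.png")[190:270,150:230]
r=lambda i:cv2.resize(i,(400,400),interpolation=cv2.INTER_CUBIC)
d=cv2.resize(cv2.imread("pics/top0.png")[120:240,190:310],(400,400),interpolation=cv2.INTER_CUBIC)
cv2.imwrite("pics/z1.png",np.hstack([r(a),r(b)]));cv2.imwrite("pics/z2.png",np.hstack([r(c),d]))
E
```

```text
(no output)
```

View pics/z1.png

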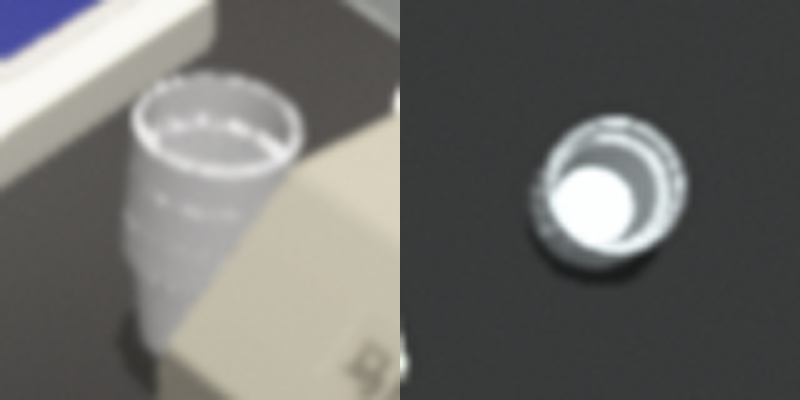

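View pics/z2.png

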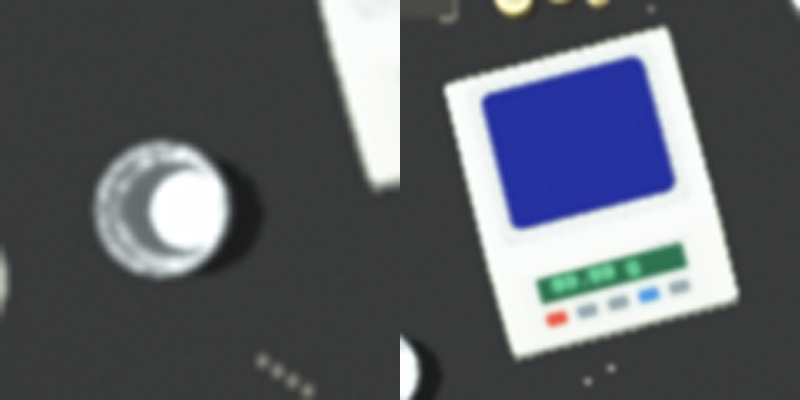

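```bash
cat > h.py <<'E'
import cv2,numpy as np
from scipy.spatial.transform import Rotation as R
def K(c): return np.array([[c["fx"],0,c["cx"]],[0,c["fy"],c["cy"]],[0,0,1]])
def T(c,s=None):
    if "world_to_cam" in c: return np.linalg.inv(c["world_to_cam"])
    q=s["ee_rot"];M=np.eye(4);M[:3,:3]=R.from_quat(np.r_[q[1:],q[0]]).as_matrix();M[:3,3]=s["position"];return M@c["mount"]
def ray(c,uv,s=None):
    p=cv2.undistortPoints(np.array([[uv]],float),K(c),c["D"])[0,0];M=T(c,s);d=M[:3,:3]@np.r_[p,1];return M[:3,3],d/np.linalg.norm(d)
def onz(c,uv,z,s=None):
    o,d=ray(c,uv,s);return o+d*(z-o[2])/d[2]
def tri(r1,r2):
    A=np.stack([r1[1],-r2[1]],1);t=np.linalg.lstsq(A,r2[0]-r1[0],rcond=None)[0]
    a=r1[0]+t[0]*r1[1];b=r2[0]+t[1]*r2[1];return (a+b)/2,np.linalg.norm(a-b)
def proj(c,P,s=None):
    M=np.linalg.inv(T(c,s));return cv2.projectPoints(np.array(P,float).reshape(-1,3),cv2.Rodrigues(M[:3,:3])[0],M[:3,3],K(c),c["D"])[0][:,0]
E
python3 - <<'E'
from h import *
from rig import arm,read_camera
t=read_camera("top");s=read_camera("scene")
print("stack",onz(t,(333,171.6),.105),onz(s,(343,214.4),.105),tri(ray(t,(333,171.6)),ray(s,(343,214.4))))
print("single",onz(t,(150+31.9,190+41.4),.065))
for n,c in(("top",t),("scene",s)):
    h=cv2.cvtColor(c["image"],cv2.COLOR_RGB2HSV);m=cv2.inRange(h,(110,120,50),(130,255,190))
    k,l,st,ce=cv2.connectedComponentsWithStats(m)
    for i in range(1,k):
        if st[i,4]>150:
            cn=cv2.findContours((l==i).astype(np.uint8),cv2.RETR_EXTERNAL,cv2.CHAIN_APPROX_NONE)[0][0]
            P=np.array([onz(c,tuple(p[0].astype(float)),.0475)[:2] for p in cn],np.float32)
            print(n,ce[i],st[i,4],cv2.minAreaRect(P))
    
E
```

```text
stack [ 0.59044979 -0.22479532  0.105     ] [ 0.59062067 -0.22571998  0.105     ] (array([ 0.59081368, -0.2250824 ,  0.10445354]), np.float64(0.0006301709175466487))
single [0.45572058 0.13726226 0.065     ]
top [248.93333333  57.64313725] 255 ((0.9223164916038513, -0.021512925624847412), (0.24973897635936737, 0.138302281498909), 54.762107849121094)
top [242.95069034 162.36439842] 2028 ((0.6277620792388916, -0.011361353099346161), (0.10507023334503174, 0.12444356828927994), 13.838350296020508)
scene [382.87606838 112.7008547 ] 234 ((1.1137124300003052, 0.1620156168937683), (0.16379566490650177, 0.2804865539073944), 38.8165168762207)
scene [ 94.62702703 150.31351351] 185 ((0.269115149974823, 0.4094143509864807), (0.010801214724779129, 0.28274187445640564), 0.015238616615533829)
scene [127.68621701 183.82697947] 341 ((0.2965520918369293, 0.21067407727241516), (0.010753038339316845, 0.3515712320804596), 0.0329185388982296)
scene [293.75819672 182.27295082] 1220 ((0.6292099356651306, -0.010792143642902374), (0.09954784065485, 0.11985133588314056), 13.985743522644043)
scene [201.39509537 296.39146231] 1101 ((0.29694604873657227, -0.18000102043151855), (0.3737719655036926, 0.01326202042400837), 89.97262573242188)
```

The stack's rim is at about (333,172) in the top view and (343,214) in the scene view. The two rays meet at z=0.1045, against 0.105 expected. The lone cup is at (182,231) and the pan at (243,162) in the top view. I'm starting the transit now.

```bash
python3 -m handwheel '[{"linear":[0.2,-1,0.2],"rotation":[0,0,0],"jaw":85},{"linear":[0.2,-1,0.2],"rotation":[0,0,0],"jaw":85},{"linear":[0.2,-1,0.2],"rotation":[0,0,0],"jaw":85},{"linear":[0.2,-1,0.2],"rotation":[0,0,0],"jaw":85},{"linear":[0.2,-1,0.2],"rotation":[0,0,0],"jaw":85},{"linear":[0.2,-1,0],"rotation":[0,0,0],"jaw":85},{"linear":[0.2,-1,0],"rotation":[0,0,0],"jaw":85},{"linear":[0.2,-1,0],"rotation":[0,0,0],"jaw":85},{"linear":[0.2,-1,0],"rotation":[0,0,0],"jaw":85},{"linear":[0.2,-1,0],"rotation":[0,0,0],"jaw":85},{"linear":[0.2,-1,0],"rotation":[0,0,0],"jaw":85},{"linear":[0.2,-1,0],"rotation":[0,0,0],"jaw":85},{"linear":[0.2,-1,0],"rotation":[0,0,0],"jaw":85},{"linear":[0.2,-1,0],"rotation":[0,0,0],"jaw":85},{"linear":[0.2,-1,0],"rotation":[0,0,0],"jaw":85},{"linear":[0.2,-1,0],"rotation":[0,0,0],"jaw":85},{"linear":[0.2,-1,0],"rotation":[0,0,0],"jaw":85},{"linear":[0.2,-1,0],"rotation":[0,0,0],"jaw":85},{"linear":[0.2,-1,0],"rotation":[0,0,0],"jaw":85},{"linear":[0.2,-1,0],"rotation":[0,0,0],"jaw":85}]'
```

```text
t: 2.75
position: [0.349, 0.1905, 0.2513]
ee_rot: [0.0, 0.212, 0.977, 0.0]
force: [-0.4, 0.1, 0.4]
width: 0.995
```

```bash
python3 -m handwheel '[{"linear":[0.6,-1,0],"rotation":[0,0,0],"jaw":85},{"linear":[0.6,-1,0],"rotation":[0,0,0],"jaw":85},{"linear":[0.6,-1,0],"rotation":[0,0,0],"jaw":85},{"linear":[0.6,-1,0],"rotation":[0,0,0],"jaw":85},{"linear":[0.6,-1,0],"rotation":[0,0,0],"jaw":85},{"linear":[0.6,-1,0],"rotation":[0,0,0],"jaw":85},{"linear":[0.6,-1,0],"rotation":[0,0,0],"jaw":85},{"linear":[0.6,-1,0],"rotation":[0,0,0],"jaw":85},{"linear":[0.6,-1,0],"rotation":[0,0,0],"jaw":85},{"linear":[0.6,-1,0],"rotation":[0,0,0],"jaw":85},{"linear":[0.6,-1,0],"rotation":[0,0,0],"jaw":85},{"linear":[0.6,-1,0],"rotation":[0,0,0],"jaw":85},{"linear":[0.6,-1,0],"rotation":[0,0,0],"jaw":85},{"linear":[0.6,-1,0],"rotation":[0,0,0],"jaw":85},{"linear":[0.6,-1,0],"rotation":[0,0,0],"jaw":85},{"linear":[0.6,-1,0],"rotation":[0,0,0],"jaw":85},{"linear":[0.6,-1,0],"rotation":[0,0,0],"jaw":85},{"linear":[0.6,-1,0],"rotation":[0,0,0],"jaw":85},{"linear":[0.6,-1,0],"rotation":[0,0,0],"jaw":85},{"linear":[0.6,-1,0],"rotation":[0,0,0],"jaw":85}]'
python3 - <<'E'
from h import *
from rig import arm,read_camera
s=arm.sense();c=read_camera("wrist");print(s["position"],s["t"])
im=c["image"][:,:,::-1].copy()
a=np.linspace(0,6.283,60)
for z in(.105,.085,.065):
  for p in proj(c,[[.5906+.031*np.cos(t),-.2251+.031*np.sin(t),z] for t in a],s): cv2.circle(im,(int(p[0]),int(p[1])),0,(0,0,255),-1)
cv2.imwrite("pics/w1.png",im)
cv2.imwrite("pics/s1.png",read_camera("scene")["image"][:,:,::-1])
E
```

```text
t: 5.25
position: [0.5897, -0.2097, 0.2509]
ee_rot: [-0.0, 0.212, 0.977, 0.0]
force: [-0.4, -0.1, 0.1]
width: 0.994
[ 0.58973899 -0.20972397  0.25092722] 5.25
```

View pics/w1.png

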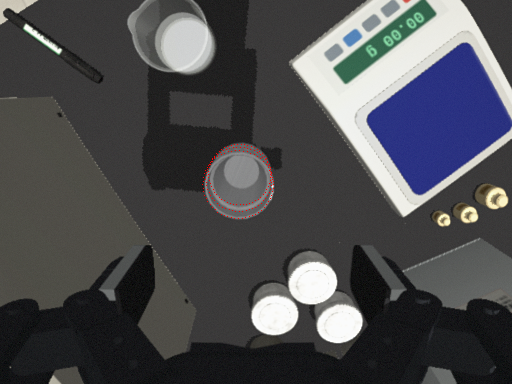

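View pics/s1.png

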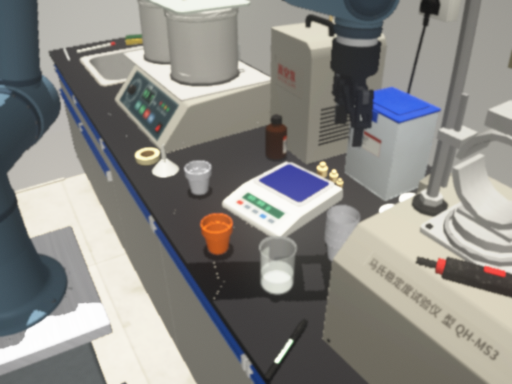

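```bash
python3 - <<'E'
from h import *
from rig import arm,read_camera
s=arm.sense();w=read_camera("wrist");t=read_camera("top");sc=read_camera("scene")
for a,b in(((418,240),(333,262)),((388,240),(333,262)),((408,88),(415,193)),((388,240),(328,318))): print(tri(ray(t,a),ray(sc,b)))
im=cv2.imread("pics/w1.png")[130:230,190:290];im2=w["image"][130:230,190:290,::-1]
cv2.imwrite("pics/z3.png",np.hstack([cv2.resize(i,(400,400),interpolation=cv2.INTER_CUBIC) for i in(im,im2)]))
E
```

```text
(array([ 0.43198501, -0.38296609,  0.18413874]), np.float64(0.0021554065637710415))
(array([ 0.44605071, -0.34366202,  0.14468969]), np.float64(0.036134956273376526))
(array([ 0.70430244, -0.3391417 ,  0.20337646]), np.float64(0.10068676726085847))
(array([ 0.43755631, -0.36988242,  0.05163115]), np.float64(0.019446517905427594))
```

View pics/z3.png

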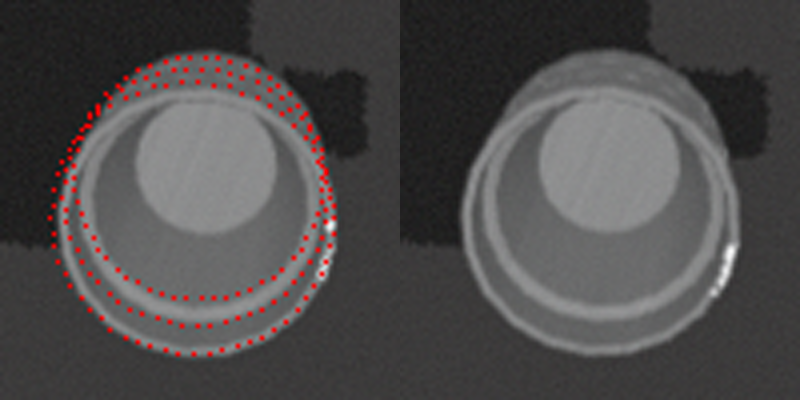

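```bash
python3 - <<'E'
from h import *
from rig import arm,read_camera
s=arm.sense();w=read_camera("wrist")
g=cv2.cvtColor(w["image"],cv2.COLOR_RGB2GRAY)
print(onz(w,(239.6,185),.105,s),s["position"])
# pan in wrist
h=cv2.cvtColor(w["image"],cv2.COLOR_RGB2HSV);m=cv2.inRange(h,(110,120,50),(130,255,255))
k,l,st,ce=cv2.connectedComponentsWithStats(m);i=1+st[1:,4].argmax()
cn=cv2.findContours((l==i).astype(np.uint8),0,cv2.CHAIN_APPROX_NONE)[0][0]
P=np.array([onz(w,tuple(p[0].astype(float)),.0475,s)[:2] for p in cn],np.float32);print(st[i],cv2.minAreaRect(P))
P=np.array([onz(w,p,.0475,s)[:2] for p in((357,122),(460,32),(512,112),(415,197))]);print(P,P.mean(0))
E
```

```text
[ 0.58979826 -0.22200703  0.105     ] [ 0.58889178 -0.2081094   0.25091657]
[  366    45   144   151 12081] ((0.628101110458374, -0.012847907841205597), (0.1084204614162445, 0.1282186210155487), 13.998556137084961)
[[ 0.59186074 -0.09395841]
 [ 0.55025049  0.03362348]
 [ 0.64868514  0.06590782]
 [ 0.69377204 -0.06206583]] [ 0.6211421  -0.01412324]
```

```bash
python3 - <<'E'
from h import *
from rig import arm,read_camera
for _ in range(5):
    s=arm.sense();print(s["position"],s["joints"][:2],s["t"]); read_camera("wrist")
E
```

```text
[ 0.5888645  -0.207835    0.25107305] [-0.52067202  0.17091449] 5.55
[ 0.58885114 -0.2077086   0.2512139 ] [-0.52048603  0.17053639] 5.6
[ 0.5888869  -0.20766025  0.25133872] [-0.5203758   0.17033931] 5.65
[ 0.5889243  -0.20768993  0.25141885] [-0.52036681  0.17029815] 5.7
[ 0.58894395 -0.20775     0.25141504] [-0.52043846  0.17037273] 5.75
```

```bash
python3 -m handwheel '[{"linear":[0.05,-0.4,-0.8],"rotation":[0,0,0],"jaw":85},{"linear":[0,-0.35,-0.8],"rotation":[0,0,0],"jaw":85},{"linear":[0,0,-0.8],"rotation":[0,0,0],"jaw":85},{"linear":[0,0,-0.8],"rotation":[0,0,0],"jaw":85},{"linear":[0,0,-0.8],"rotation":[0,0,0],"jaw":85},{"linear":[0,0,-0.5],"rotation":[0,0,0],"jaw":85},{"linear":[0,0,0],"rotation":[0,0,0],"jaw":85},{"linear":[0,0,0],"rotation":[0,0,0],"jaw":85}]'
python3 - <<'E'
from h import *
from rig import arm,read_camera
s=arm.sense();c=read_camera("wrist");print(s["position"],s["t"])
im=c["image"][:,:,::-1].copy()
a=np.linspace(0,6.283,60)
for o,col in(((.590,-.2235),(0,0,255)),):
  for p in proj(c,[[o[0]+.031*np.cos(t),o[1]+.031*np.sin(t),.105] for t in a],s): cv2.circle(im,(int(p[0]),int(p[1])),0,col,-1)
cv2.imwrite("pics/w2.png",im)
E
```

```text
t: 6.8
position: [0.5905, -0.2235, 0.162]
ee_rot: [0.001, 0.212, 0.977, -0.0]
force: [-0.6, 0.1, 0.5]
width: 0.993
[ 0.59051983 -0.22349057  0.16201159] 6.8
```

View pics/w2.png

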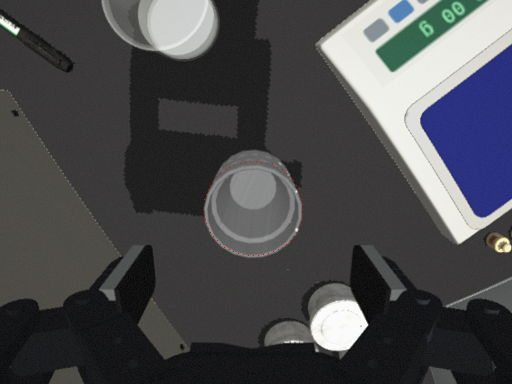

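```bash
python3 -m handwheel '[{"linear":[0,0,-0.7],"rotation":[0,0,0],"jaw":85},{"linear":[0,0,-0.8],"rotation":[0,0,0],"jaw":85},{"linear":[0,0,-0.8],"rotation":[0,0,0],"jaw":85},{"linear":[0,0,-0.7],"rotation":[0,0,0],"jaw":85},{"linear":[0,0,-0.4],"rotation":[0,0,0],"jaw":85},{"linear":[0,0,-0.3],"rotation":[0,0,0],"jaw":85},{"linear":[0,0,0],"rotation":[0,0,0],"jaw":85},{"linear":[0,0,0],"rotation":[0,0,0],"jaw":85},{"linear":[0,0,0],"rotation":[0,0,0],"jaw":72},{"linear":[0,0,0],"rotation":[0,0,0],"jaw":66},{"linear":[0,0,0],"rotation":[0,0,0],"jaw":66}]'
python3 - <<'E'
from h import *
from rig import arm,read_camera
s=arm.sense();print(s["position"],s["width"]*85.4,s["force"])
c=read_camera("wrist")["image"][:,:,::-1];d=read_camera("scene")["image"][170:270,290:390,::-1]
cv2.imwrite("pics/w3.png",c);cv2.imwrite("pics/s3.png",cv2.resize(d,(600,600),interpolation=cv2.INTER_CUBIC))
E
```

```text
t: 8.22
position: [0.5901, -0.2233, 0.0874]
ee_rot: [0.0, 0.212, 0.977, -0.0]
force: [0.4, -0.1, 0.3]
width: 0.772
[ 0.59011385 -0.22331572  0.08743753] 65.97005991936929 [ 0.41029104 -0.10504992  0.32903672]
```

View pics/w3.png

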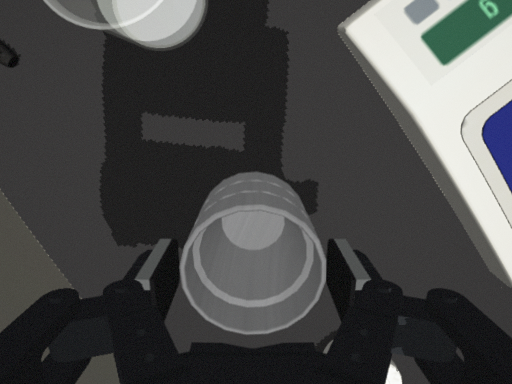

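View pics/s3.png

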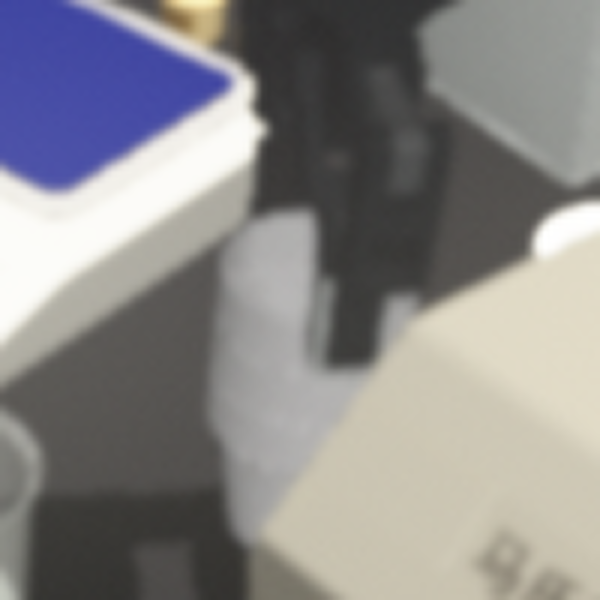

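```bash
python3 - <<'E'
from h import *
from rig import arm,read_camera
c=read_camera("scene")
# finger pad corners: inner face at +-33mm along jaw, +-11 wide, for various z
j=np.array([.413,.911]);n=np.array([-.911,.413]);p=np.array([.590,-.2234])
for z in(.084,.088,.092,.096):
  for w in(-.011,.011):
    for d in(-.033,-.045): print(z,w,d,((proj(c,[[*(p+d*j+w*n),z]])[0]-[290,170])*6).round())
E
```

```text
0.084 -0.011 -0.033 [368. 380.]
0.084 -0.011 -0.045 [378. 405.]
0.084 0.011 -0.033 [298. 385.]
0.084 0.011 -0.045 [308. 410.]
0.088 -0.011 -0.033 [369. 370.]
0.088 -0.011 -0.045 [380. 394.]
0.088 0.011 -0.033 [299. 375.]
0.088 0.011 -0.045 [309. 400.]
0.092 -0.011 -0.033 [371. 359.]
0.092 -0.011 -0.045 [382. 384.]
0.092 0.011 -0.033 [300. 365.]
0.092 0.011 -0.045 [310. 390.]
0.096 -0.011 -0.033 [372. 349.]
0.096 -0.011 -0.045 [383. 374.]
0.096 0.011 -0.033 [302. 354.]
0.096 0.011 -0.045 [312. 379.]
```

Jaws are centred (180–327 px in the wrist view, middle at 253). The scene view puts the fingertips at z of about 0.092–0.096, above the collar joint at 0.085. Closing now.

```bash
python3 -m handwheel '[{"linear":[0,0,0],"rotation":[0,0,0],"jaw":50},{"linear":[0,0,0],"rotation":[0,0,0],"jaw":50},{"linear":[0,0,0],"rotation":[0,0,0],"jaw":50},{"linear":[0,0,0.1],"rotation":[0,0,0],"jaw":50},{"linear":[0,0,0.2],"rotation":[0,0,0],"jaw":50},{"linear":[0,0,0.2],"rotation":[0,0,0],"jaw":50},{"linear":[0,0,0],"rotation":[0,0,0],"jaw":50}]'
python3 - <<'E'
from h import *
from rig import arm,read_camera
s=arm.sense();print(s["position"],s["width"]*85.4,s["force"])
c=read_camera("wrist")["image"][:,:,::-1];d=read_camera("scene")["image"][170:270,290:390,::-1]
cv2.imwrite("pics/w4.png",np.hstack([c[100:400,130:380],cv2.resize(d,(284,284),interpolation=cv2.INTER_CUBIC)]) if 0 else c);cv2.imwrite("pics/s4.png",cv2.resize(d,(600,600),interpolation=cv2.INTER_CUBIC))
E
```

```text
t: 9.25
position: [0.5901, -0.2233, 0.0975]
ee_rot: [0.0, 0.212, 0.977, -0.0]
force: [-0.4, 0.7, -1.5]
width: 0.709
[ 0.59013635 -0.22332711  0.09753701] 60.54346470141636 [-0.37881778  0.69796866 -1.45139967]
```

View pics/w4.png

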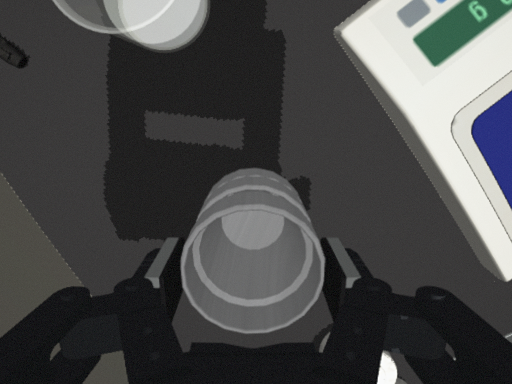

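View pics/s4.png

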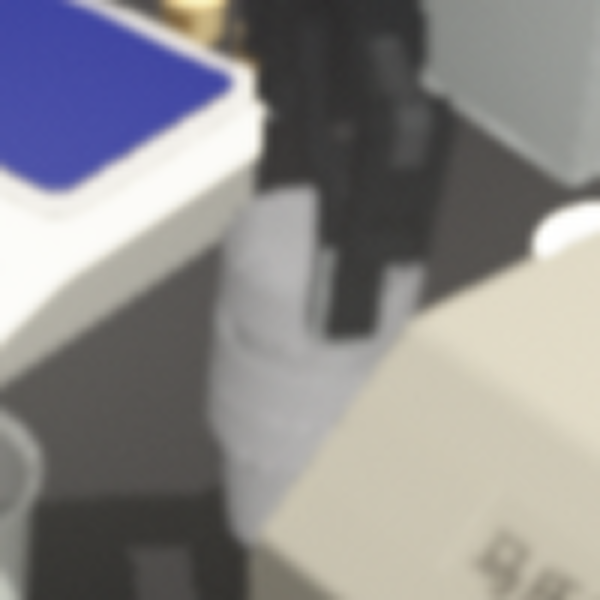

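Only the top cup rose: a step at the joint is now visible at zoom (235,330). Continuing the lift.

```bash
python3 -m handwheel '[{"linear":[0,0,0.3],"rotation":[0,0,0],"jaw":50},{"linear":[0,0,0.3],"rotation":[0,0,0],"jaw":50},{"linear":[0,0,0.3],"rotation":[0,0,0],"jaw":50},{"linear":[0,0,0.3],"rotation":[0,0,0],"jaw":50},{"linear":[0,0,0.3],"rotation":[0,0,0],"jaw":50},{"linear":[0,0,0.3],"rotation":[0,0,0],"jaw":50},{"linear":[0,0,0.5],"rotation":[0,0,0],"jaw":50},{"linear":[0,0,0.5],"rotation":[0,0,0],"jaw":50},{"linear":[0,0,0.5],"rotation":[0,0,0],"jaw":50},{"linear":[0,0,0.5],"rotation":[0,0,0],"jaw":50},{"linear":[0,0,0.7],"rotation":[0,0,0],"jaw":50},{"linear":[0,0,0.7],"rotation":[0,0,0],"jaw":50},{"linear":[0,0,0],"rotation":[0,0,0],"jaw":50},{"linear":[0,0,0],"rotation":[0,0,0],"jaw":50}]'
python3 - <<'E'
from h import *
from rig import arm,read_camera
s=arm.sense();print(s["position"],s["width"]*85.4,s["force"])
c=read_camera("wrist")["image"][:,:,::-1];d=read_camera("scene")["image"][130:270,280:420,::-1]
cv2.imwrite("pics/w5.png",c);cv2.imwrite("pics/s5.png",cv2.resize(d,(600,600),interpolation=cv2.INTER_CUBIC))
E
```

```text
t: 11.1
position: [0.5899, -0.2232, 0.201]
ee_rot: [-0.0, 0.212, 0.977, 0.0]
force: [0.6, -0.2, -1.3]
width: 0.707
[ 0.58986215 -0.22320254  0.20100243] 60.40250038158969 [ 0.55594558 -0.2477352  -1.34913838]
```

View pics/w5.png

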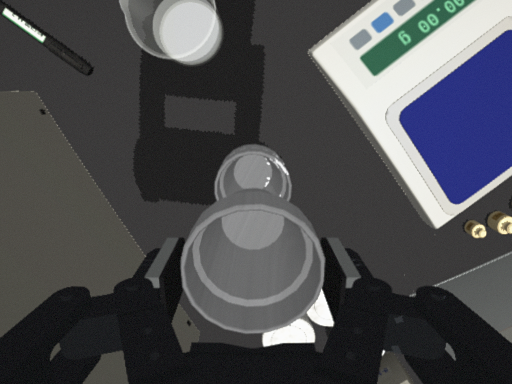

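View pics/s5.png

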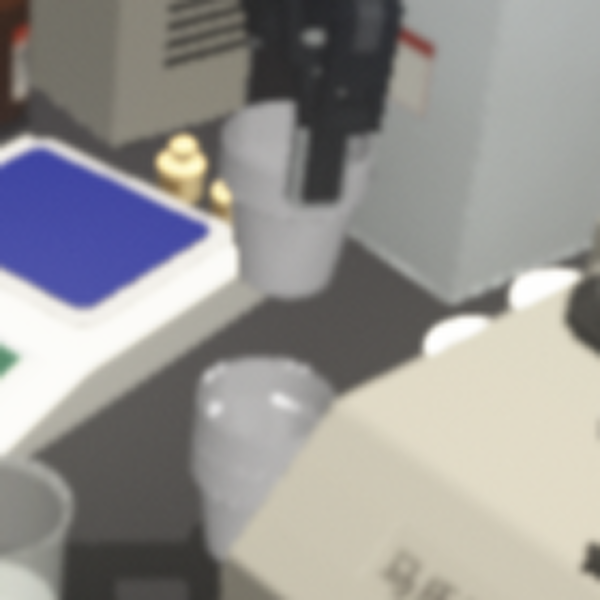

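The top cup is alone in the gripper and the other two cups stand undisturbed. Moving to the pan.

```bash
python3 -m handwheel '[{"linear":[0.08,0.45,0],"rotation":[0,0,0],"jaw":50},{"linear":[0.16,0.88,0],"rotation":[0,0,0],"jaw":50},{"linear":[0.16,0.88,0],"rotation":[0,0,0],"jaw":50},{"linear":[0.16,0.88,0],"rotation":[0,0,0],"jaw":50},{"linear":[0.16,0.88,0],"rotation":[0,0,0],"jaw":50},{"linear":[0.16,0.88,0],"rotation":[0,0,0],"jaw":50},{"linear":[0.16,0.88,0],"rotation":[0,0,0],"jaw":50},{"linear":[0.16,0.88,0],"rotation":[0,0,0],"jaw":50},{"linear":[0.16,0.88,0],"rotation":[0,0,0],"jaw":50},{"linear":[0.16,0.88,0],"rotation":[0,0,0],"jaw":50},{"linear":[0.16,0.88,0],"rotation":[0,0,0],"jaw":50},{"linear":[0.16,0.88,0],"rotation":[0,0,0],"jaw":50},{"linear":[0.08,0.45,0],"rotation":[0,0,0],"jaw":50},{"linear":[0,0,-0.8],"rotation":[0,0,0],"jaw":50},{"linear":[0,0,-0.8],"rotation":[0,0,0],"jaw":50},{"linear":[0,0,-0.8],"rotation":[0,0,0],"jaw":50},{"linear":[0,0,-0.7],"rotation":[0,0,0],"jaw":50},{"linear":[0,0,-0.5],"rotation":[0,0,0],"jaw":50},{"linear":[0,0,0],"rotation":[0,0,0],"jaw":50},{"linear":[0,0,0],"rotation":[0,0,0],"jaw":50}]'
python3 - <<'E'
from h import *
from rig import arm,read_camera
s=arm.sense();print(s["position"],s["width"]*85.4,s["force"])
c=read_camera("top")["image"][100:250,170:320,::-1];d=read_camera("scene")["image"][130:250,220:340,::-1]
cv2.imwrite("pics/s6.png",np.hstack([cv2.resize(i,(400,400),interpolation=cv2.INTER_CUBIC) for i in(c,d)]))
E
```

```text
t: 13.7
position: [0.629, -0.0118, 0.1299]
ee_rot: [0.001, 0.212, 0.977, 0.0]
force: [-0.1, 0.2, -1.3]
width: 0.706
[ 0.62896613 -0.01177267  0.12994136] 60.26101322611756 [-0.12645653  0.15417083 -1.26046529]
```

View pics/s6.png

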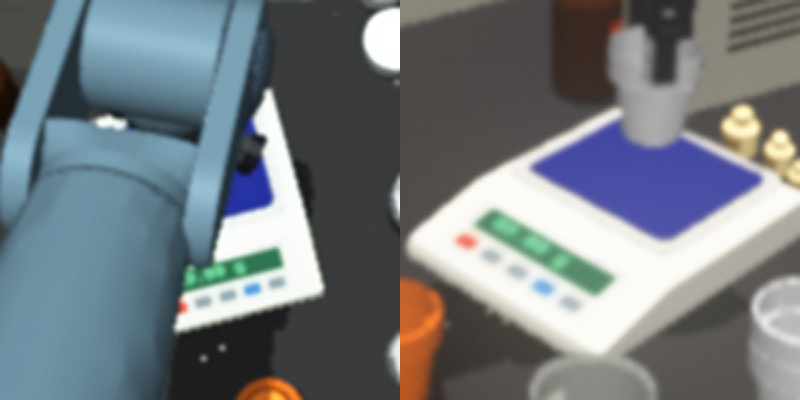

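```bash
python3 -m handwheel '[{"linear":[0,0,-0.5],"rotation":[0,0,0],"jaw":50},{"linear":[0,0,-0.5],"rotation":[0,0,0],"jaw":50},{"linear":[0,0,-0.4],"rotation":[0,0,0],"jaw":50},{"linear":[0,0,-0.15],"rotation":[0,0,0],"jaw":50},{"linear":[0,0,0],"rotation":[0,0,0],"jaw":50},{"linear":[0,0,0],"rotation":[0,0,0],"jaw":50}]'; python3 -m handwheel '[{"linear":[0,0,-0.05],"rotation":[0,0,0],"jaw":50},{"linear":[0,0,-0.05],"rotation":[0,0,0],"jaw":50},{"linear":[0,0,0],"rotation":[0,0,0],"jaw":50}]'; python3 -m handwheel '[{"linear":[0,0,-0.05],"rotation":[0,0,0],"jaw":50},{"linear":[0,0,-0.05],"rotation":[0,0,0],"jaw":50},{"linear":[0,0,0],"rotation":[0,0,0],"jaw":50}]'
```

```text
t: 14.55
position: [0.6288, -0.0118, 0.0987]
ee_rot: [0.0, 0.212, 0.977, -0.0]
force: [0.1, 0.2, -1.2]
width: 0.706
t: 14.92
position: [0.6284, -0.0117, 0.0962]
ee_rot: [-0.0, 0.212, 0.977, 0.0]
force: [0.4, 0.1, -1.7]
width: 0.707
t: 15.3
position: [0.629, -0.0119, 0.0957]
ee_rot: [0.001, 0.212, 0.977, -0.0]
force: [-2.0, -0.1, 5.3]
width: 0.704
```

```bash
python3 - <<'E'
from h import *
from rig import arm,read_camera
s=arm.sense();print(s["position"],s["force"])
c=read_camera("wrist")["image"][:,:,::-1];d=read_camera("scene")["image"][130:250,220:340,::-1]
cv2.imwrite("pics/s7.png",np.hstack([cv2.resize(c,(400,300)),cv2.resize(d,(300,300),interpolation=cv2.INTER_CUBIC)]))
E
```

```text
[ 0.62904045 -0.01187163  0.09574562] [-2.04888756 -0.0816773   5.32658263]
```

View pics/s7.png

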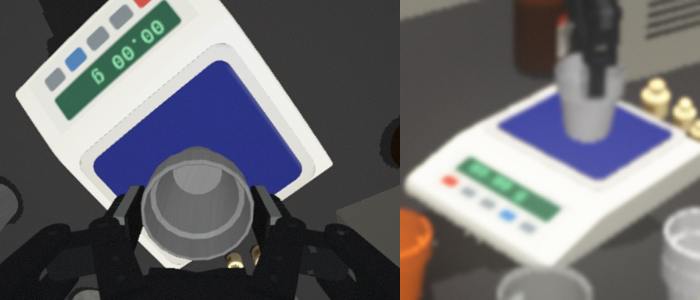

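The cup rests on the pan: contact force rose by about 6.5 N at the expected height. Releasing and retreating.

```bash
python3 -m handwheel '[{"linear":[0,0,0],"rotation":[0,0,0],"jaw":66},{"linear":[0,0,0],"rotation":[0,0,0],"jaw":72},{"linear":[0,0,0],"rotation":[0,0,0],"jaw":80},{"linear":[0,0,0],"rotation":[0,0,0],"jaw":80},{"linear":[0,0,0],"rotation":[0,0,0],"jaw":80},{"linear":[0,0,0.3],"rotation":[0,0,0],"jaw":80},{"linear":[0,0,0.5],"rotation":[0,0,0],"jaw":80},{"linear":[0,0,0.8],"rotation":[0,0,0],"jaw":80},{"linear":[0,0,1],"rotation":[0,0,0],"jaw":80},{"linear":[0,0,1],"rotation":[0,0,0],"jaw":80},{"linear":[0,0,1],"rotation":[0,0,0],"jaw":80},{"linear":[0,0,1],"rotation":[0,0,0],"jaw":80},{"linear":[0,0,0.5],"rotation":[0,0,0],"jaw":80},{"linear":[0,0,0],"rotation":[0,0,0],"jaw":80},{"linear":[0,0,0],"rotation":[0,0,0],"jaw":80},{"linear":[0,0,0],"rotation":[0,0,0],"jaw":80}]'
python3 - <<'E'
from h import *
from rig import arm,read_camera
s=arm.sense();w=read_camera("wrist");sc=read_camera("scene");t=read_camera("top")
print(s["position"],s["qd"].round(4),s["force"])
im=w["image"][:,:,::-1].copy()
for z,r,col in((.1125,.031,(0,0,255)),(.0475,.02,(0,255,0))):
  for p in proj(w,[[.6285+r*np.cos(a),-.0118+r*np.sin(a),z] for a in np.linspace(0,6.28,60)],s): cv2.circle(im,(int(p[0]),int(p[1])),0,col,-1)
cv2.imwrite("pics/w8.png",im);cv2.imwrite("pics/s8.png",sc["image"][:,:,::-1]);cv2.imwrite("pics/t8.png",t["image"][:,:,::-1])
E
```

```text
t: 17.4
position: [0.6279, -0.0116, 0.2152]
ee_rot: [-0.001, 0.212, 0.977, -0.0]
force: [0.4, 0.2, -0.2]
width: 0.938
[ 0.62792742 -0.01160455  0.21515761] [ 0.0011 -0.0023 -0.003  -0.001   0.0012  0.001 ] [ 0.43967459  0.19874818 -0.20947887]
```

View pics/w8.png

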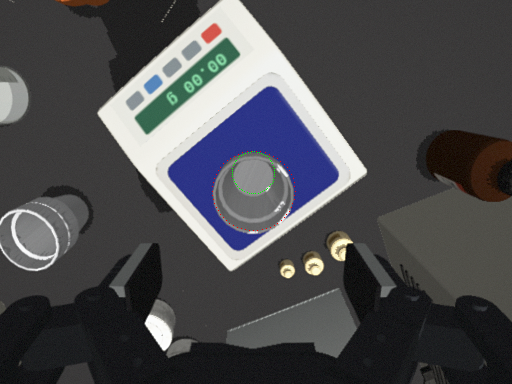

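View pics/s8.png

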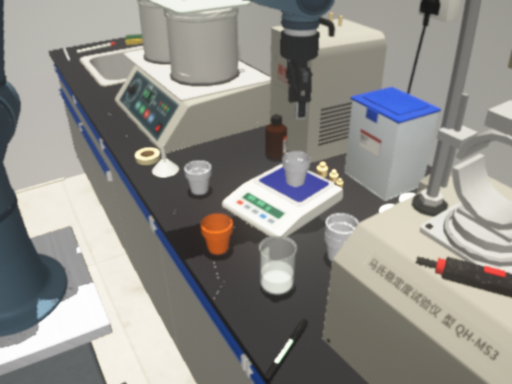

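The cup stands upright: its rim and base match the circles drawn for an upright cup on the pan. The base is at (253,175), with the pan's middle at about (254,168). In the scene view the stack and the lone cup are unmoved.

```bash
python3 -c "
from rig import arm
print(arm.sign_off())"
```

```text
the job is handed in; nothing more can be done
None
```

I lifted the top cup alone off the stack, set it on the middle of the scale's pan, released it, and handed the job in at about 17.5 s.

**Last checks:**
- **Placed cup:** the wrist view shows it upright. It stands at about (0.6285, -0.012), within a few mm of the measured pan centre (0.628, -0.012). Contact with the pan came with the TCP at z = 0.0957, against 0.095 expected.
- **Robot:** the gripper is about 10 cm clear of the cup, with no residual force.
- **Other cups:** judged by eye in the scene view, the two-cup stack and the lone cup had not moved. I did not re-measure their positions.

**Disagreements:**
- The fixed cameras and the first wrist reading put the stack about 3 mm apart in y. I used the average, and a closer wrist view matched it.
- The pan's blue area measured about 108 x 128 mm, against the stated 128 x 148 mm. I took the difference to be an even border and used the blue area's centre.

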